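# Move the row of microscope accessories to the bay rack in reverse order

## Robot

A 6-joint arm with a two-finger parallel gripper is mounted at the origin on the work surface; the furniture and walls round the work are solid. World frame = base frame: x ahead of the robot, y to its left, z up, the work surface at z = 0. Lengths are in m, angles in rad, forces in N, time in s.
With the tool pointing down it reaches from about 0.275 to 0.85 m from the base axis. Payload 19 kg.
Tool frame: the origin (TCP) lies on the front face of the gripper's body, between the roots of the fingers; the fingertips stand 73 mm ahead of it and the grasp point (between the pads) lies 54 mm ahead of it; z points along the fingers, y is the line along which they close (so a half turn about z gives the same grasp; the last joint's range is limited). The gripper opens to 85 mm and grips with 20 to 120 N. Pads are 22 mm wide; open, the fingers measure 114 mm over their backs; the gripper's body (76 mm by 85 mm) begins 54 mm behind the grasp point. The pads swing forward as they close: fully open they stand 13 mm farther back than shut.
Start: joints at [1.088, 0.15, 1.437, -0, 1.554, -0.134], TCP at [0.197, 0.54, 0.304] pointing down, gripper open.
Joint ranges: [-2.8, 2.8], [-0.68, 2.1], [0.12, 2.68], [-1.39, 4.53], [0.16, 2.79], [-2.81, 2.81]. Speed limits (rad/s): [1.89, 1.89, 2.22, 3.01, 3.01, 3.01].

## Interface

Orientations are given as a rotation vector (axis times angle).
In Python, from cell import r gives the robot as it stands. The module is installed in compiled form; this text tells all that it offers.
- The arm moves only by the tool arm_command, never from a script. Its argument "steps" is a list of rows, each a list of 6 numbers: the shift along the tool's x, y, z in m, then the turn, a rotation vector about the tool's x, y, z in rad. A call has exactly 5 rows; each row is the pose to reach, as a shift and turn from the pose commanded when the call began, along the tool's axes at that moment; what a row does not reach only later rows make up. A row lasts 1/10 s, in which the tool goes at most 50 mm and 8.59 degrees, less where a joint would pass 70% of its speed; a pose out of reach is approached as far as the arm can. A call with a gripper value outside its range is refused whole. "hand" is the opening, from -1 (shut) to 1 (fully open), set as the call begins (left out, the last holds). The fingers move at their own pace and stop on an object; "newtons" is the grip in N (left out, the last holds). Time passes only in rows, so rows that repeat a pose let the fingers close, or fill a call up. It gives the time, the measured TCP pose, the force, the opening and the grip force at its end, in the units of the state.
- r.sense(): the state, without advancing time (a new reading comes with each control period).
- r.snapshot(name): name is "side" or "top" or "wrist"; returns the picture (420x560x3 uint8, blue, green, red); there is no depth.
- r.camera_info(name): a dict with "fx", "fy", "cx", "cy" (pixels), "k1" (the pictures are not rectified: a ray, as slopes to the right and down, at radius r is drawn at 1 + k1 r^2 times it, then the intrinsics apply), "eye" and "orientation" of the camera in the world. Camera axes: x right, y up, looking along -z (the intrinsics and any distortion apply to the point x, -y, -z); pixel columns grow to the right and rows downward; lengths in m; the calibration is good to about 2 mm. A picture is of the moment at which its call begins: read the wrist's pose just before it. camera_info takes no time and is no camera call; for the wrist camera it gives the pose at the moment of the call.
- r.sign_off(): hands the job in; it is judged then, once.
The state is a dict: "t": time; "joint_pos": joint angles; "qd": joint speeds; "joint_torque": joint torques, N m; "tool_pos": TCP position; "tool_rot": TCP orientation; "contact_force": force on the tool from outside, world axes, zero at the start; "wrist_torque": the same for the moment, N m; "width": finger opening in m; "grasp_force": force on a finger pad.
Only numpy, scipy, OpenCV 4.12 (cv2) and the standard library are available. Lean on these libraries where they do the work, as an engineer would, in place of code of your own. Each camera call takes 0.05 s, during which the arm holds its last target. There are 200 camera calls.

## Task

Move the three microscope accessories (oil bottle, lens case, objective) from the round cups of the grey rack into the empty square bays of the aluminium rack, one in each bay and in reverse order, counting from the robot in the grey rack and from the steel index post in the aluminium one: the thing farthest from the robot goes into the bay next to the post, the middle one into the middle bay, and the thing nearest the robot into the bay farthest from the post. Keep them all upright, and leave each standing on the floor of its bay.

Things in the scene. Friction and masses are not known exactly. Their poses are not given: they have to be found in the camera images.
- oil_bottle: small round bottle of immersion oil with paper label, 25 mm diameter, 52 mm tall, body 25 mm wide up to 40 mm, black cap 16 mm wide above. Origin: centre of its underside, z up. At the start it stands upright in a cup of the cup rack; which cup varies.
- lens_case: round black screw case of a lens, the widest of the three, 40 mm diameter, 57 mm tall, straight sides. Origin: centre of its underside, z up. At the start it stands upright in a cup of the cup rack; which cup varies.
- objective: microscope objective, a solid steel barrel of 35 mm diameter up to 37 mm height, then a taper and a brass thread of 21 mm diameter, 48 mm tall in all; stands thread up. Origin: centre of its underside, z up. At the start it stands upright in a cup of the cup rack; which cup varies.
- cup_oil_bottle: shallow round white cup, fixed on the cup rack, 54 mm outside, 48 mm inside diameter, 10 mm high with a 3 mm floor; the one in which oil_bottle stands at the start (the three cups are alike and never move). Origin: centre of its underside.
- cup_lens_case: shallow round white cup, fixed on the cup rack, 54 mm outside, 48 mm inside diameter, 10 mm high with a 3 mm floor; the one in which lens_case stands at the start (the three cups are alike and never move). Origin: centre of its underside.
- cup_objective: shallow round white cup, fixed on the cup rack, 54 mm outside, 48 mm inside diameter, 10 mm high with a 3 mm floor; the one in which objective stands at the start (the three cups are alike and never move). Origin: centre of its underside.
- cup_rack: grey board, 66 mm x 190 mm x 8 mm, fixed on a flat rubber mat, that carries the three cups in a row at a pitch of 62 mm (at y = -62, 0, +62 mm in its frame). Origin: centre of its underside; its y axis runs along the row and points away from the robot.
- bay_rack: aluminium rack with black floor, 66 x 190 mm, fixed on a flat rubber mat left or right of the cup rack, with a row of three empty square bays, 58 x 58 mm inside. Floor 8 mm, walls and partitions (4 mm thick) 16 mm above the origin; bay centres at x = 0, y = -62, 0, +62 mm. Origin: centre of its underside; its y axis runs along the row, away from the robot.
- index_post: upright steel index post, 22 mm wide round knob, 30 mm tall, on a low black clip fixed at one end of the bay rack; it marks the rack's first end, which is the end nearer to or farther from the robot (104 mm from the rack's centre along its y, + or -). The other end has only a plain low clip. Origin: centre of the clip's underside.

How it is judged:
At the end, for the whole second after the job is handed in: Each thing stands upright (within 7 degrees) and at rest on the floor of its bay (height within 4 mm, within 19 mm of the bay centre along x and y): the one from the cup farthest from the robot next to the index post, the middle one in the middle, the nearest one farthest from the post (x of oil_bottle in the frame of bay_rack between -0.019 and 0.019 m and z of oil_bottle in the frame of bay_rack between 0.004 and 0.012 m and angle between each of oil_bottle, lens_case, objective's own z axis and vertical below 0.12 rad and linear speed of each of oil_bottle, lens_case, objective below 0.02 m/s and ((y of cup_oil_bottle in the frame of cup_rack between -0.082 and -0.042 m and y of oil_bottle in the frame of bay_rack between -0.081 and -0.043 m and y of index_post in the frame of bay_rack above 0 m) or (y of cup_oil_bottle in the frame of cup_rack between -0.082 and -0.042 m and y of oil_bottle in the frame of bay_rack between 0.043 and 0.081 m and y of index_post in the frame of bay_rack below 0 m) or (y of cup_oil_bottle in the frame of cup_rack between -0.02 and 0.02 m and y of oil_bottle in the frame of bay_rack between -0.019 and 0.019 m and y of index_post in the frame of bay_rack above 0 m) or (y of cup_oil_bottle in the frame of cup_rack between -0.02 and 0.02 m and y of oil_bottle in the frame of bay_rack between -0.019 and 0.019 m and y of index_post in the frame of bay_rack below 0 m) or (y of cup_oil_bottle in the frame of cup_rack between 0.042 and 0.082 m and y of oil_bottle in the frame of bay_rack between 0.043 and 0.081 m and y of index_post in the frame of bay_rack above 0 m) or (y of cup_oil_bottle in the frame of cup_rack between 0.042 and 0.082 m and y of oil_bottle in the frame of bay_rack between -0.081 and -0.043 m and y of index_post in the frame of bay_rack below 0 m)) and x of lens_case in the frame of bay_rack between -0.019 and 0.019 m and z of lens_case in the frame of bay_rack between 0.004 and 0.012 m and ((y of cup_lens_case in the frame of cup_rack between -0.082 and -0.042 m and y of lens_case in the frame of bay_rack between -0.081 and -0.043 m and y of index_post in the frame of bay_rack above 0 m) or (y of cup_lens_case in the frame of cup_rack between -0.082 and -0.042 m and y of lens_case in the frame of bay_rack between 0.043 and 0.081 m and y of index_post in the frame of bay_rack below 0 m) or (y of cup_lens_case in the frame of cup_rack between -0.02 and 0.02 m and y of lens_case in the frame of bay_rack between -0.019 and 0.019 m and y of index_post in the frame of bay_rack above 0 m) or (y of cup_lens_case in the frame of cup_rack between -0.02 and 0.02 m and y of lens_case in the frame of bay_rack between -0.019 and 0.019 m and y of index_post in the frame of bay_rack below 0 m) or (y of cup_lens_case in the frame of cup_rack between 0.042 and 0.082 m and y of lens_case in the frame of bay_rack between 0.043 and 0.081 m and y of index_post in the frame of bay_rack above 0 m) or (y of cup_lens_case in the frame of cup_rack between 0.042 and 0.082 m and y of lens_case in the frame of bay_rack between -0.081 and -0.043 m and y of index_post in the frame of bay_rack below 0 m)) and x of objective in the frame of bay_rack between -0.019 and 0.019 m and z of objective in the frame of bay_rack between 0.004 and 0.012 m and ((y of cup_objective in the frame of cup_rack between -0.082 and -0.042 m and y of objective in the frame of bay_rack between -0.081 and -0.043 m and y of index_post in the frame of bay_rack above 0 m) or (y of cup_objective in the frame of cup_rack between -0.082 and -0.042 m and y of objective in the frame of bay_rack between 0.043 and 0.081 m and y of index_post in the frame of bay_rack below 0 m) or (y of cup_objective in the frame of cup_rack between -0.02 and 0.02 m and y of objective in the frame of bay_rack between -0.019 and 0.019 m and y of index_post in the frame of bay_rack above 0 m) or (y of cup_objective in the frame of cup_rack between -0.02 and 0.02 m and y of objective in the frame of bay_rack between -0.019 and 0.019 m and y of index_post in the frame of bay_rack below 0 m) or (y of cup_objective in the frame of cup_rack between 0.042 and 0.082 m and y of objective in the frame of bay_rack between 0.043 and 0.081 m and y of index_post in the frame of bay_rack above 0 m) or (y of cup_objective in the frame of cup_rack between 0.042 and 0.082 m and y of objective in the frame of bay_rack between -0.081 and -0.043 m and y of index_post in the frame of bay_rack below 0 m))); the robot touches nothing.
It fails at once if one of the three things is tipped by more than 40 degrees (angle between any of oil_bottle, lens_case, objective's own z axis and vertical above 0.7 rad).
It also fails if it takes over 77 s, if anything falls off the work surface, if the arm or the gripper's body presses on something with over 40 N, if the wrist force passes 120 N, or if a joint passes its speed limit or range.

## Working session

There is one attempt and no reset: what is moved stays moved. The work goes in short steps, Python scripts to look and compute and a tool call to move; the robot and the scene stay as the last step left them, time stands still between calls to the robot, and variables do not carry over. Pictures are saved under pics/ and viewed, at most 14 in all, crops included, and the job is handed in when it is done.

Besides the shell and the picture viewer there is one more tool, called after "Request:" as a command line: name --pt "numbers of a row" for each row, then --argument value for the rest. arm_command: Moves the arm, as the interface text tells. Its arguments: {"type":"object","properties":{"steps":{"type":"array"},"hand":{"type":"number"},"newtons":{"type":"number"}},"required":["steps"]}

```bash
mkdir -p pics
python3 - <<'E'
from cell import r
import cv2
s=r.sense();print(s)
for n in("top","side"):
    print(n,r.camera_info(n)); cv2.imwrite(f"pics/{n}0.png",r.snapshot(n))
print(r.camera_info("wrist"))
E
```

```text
{'t': 0.0, 'joint_pos': array([ 1.08797537e+00,  1.50998593e-01,  1.43797222e+00, -2.60001281e-06,
        1.55379935e+00, -1.33981285e-01]), 'qd': array([ 3.27514501e-05,  5.84115158e-04,  2.87744518e-04, -3.91483778e-04,
        1.29743953e-04, -1.73091667e-04]), 'joint_torque': array([ 1.08067507e-03, -7.13052034e+01, -5.70857835e+01, -2.03631230e-04,
        9.13049880e-03, -8.34741923e-05]), 'tool_pos': array([0.19648344, 0.54024034, 0.30329751]), 'tool_rot': array([-5.45120206e-01, -3.09357645e+00,  1.76339735e-03]), 'contact_force': array([ 0.17392627, -0.36064016,  0.38864296]), 'wrist_torque': array([ 0.00140607, -0.05692667,  0.03426162]), 'grasp_force': 0.0, 'width': 0.085125657781508}
top {'fx': 542.1745961286322, 'fy': 542.1745961286322, 'cx': 280.0699489886702, 'cy': 203.8578544858982, 'k1': -0.06385795452135598, 'eye': array([0.25793069, 0.31876343, 0.88279939]), 'orientation': array([ 0.12241405, -0.11847278, -1.59604331])}
side {'fx': 418.08144828823686, 'fy': 418.08144828823686, 'cx': 282.89832907772126, 'cy': 213.892702465448, 'k1': -0.06081933077476841, 'eye': array([0.21973715, 0.96168315, 0.56141547]), 'orientation': array([ 0.18852132, -1.29712374, -2.61395755])}
{'fx': 320.62664290089236, 'fy': 320.62664290089236, 'cx': 282.86587959379693, 'cy': 211.10715800369817, 'k1': 0.011927824434496763, 'eye': array([0.12723876, 0.56503751, 0.37225731]), 'orientation': array([-0.25893785, -0.18024612,  1.2126341 ])}
```

View pics/top0.png

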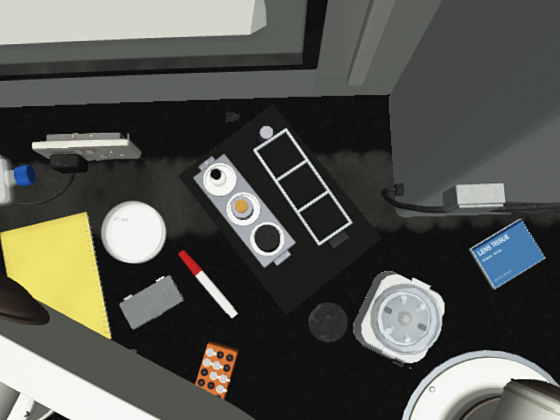

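View pics/side0.png

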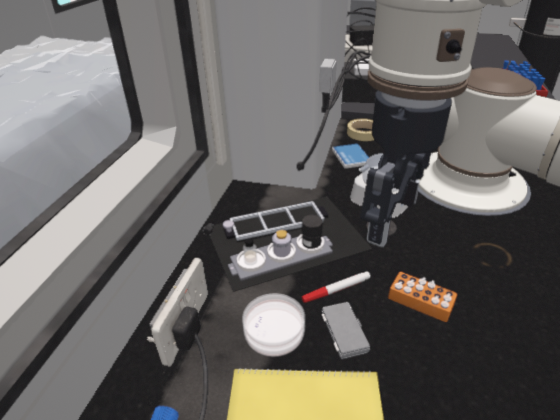

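The top view shows the grey rack with the bottle (216,175) farthest, the objective (241,207) in the middle and the lens case (266,238) nearest. The aluminium rack is to its right, with the post (266,131) at its far end. The side view agrees: bottle (249,245), objective (281,238), case (312,225), post (228,225). So the order is bottle→far bay, objective→middle, case→near bay.

```bash
cat > h.py <<'E'
import numpy as np, cv2
from scipy.spatial.transform import Rotation as R
def ray(ci,px):
    K=np.array([[ci["fx"],0,ci["cx"]],[0,ci["fy"],ci["cy"]],[0,0,1]])
    u=cv2.undistortPoints(np.array([[px]],float),K,np.array([ci["k1"],0,0,0,0.]))[0,0]
    d=R.from_rotvec(ci["orientation"]).apply([u[0],-u[1],-1]); return np.array(ci["eye"]),d/np.linalg.norm(d)
def plane(ci,px,z):
    e,d=ray(ci,px); return e+d*(z-e[2])/d[2]
def tri(a,b):   # list of (eye,dir) pairs -> point, gap
    rs=[a,b]; M=[np.eye(3)-np.outer(d,d) for e,d in rs]
    p=np.linalg.solve(sum(M),sum(m@e for m,(e,d) in zip(M,rs)))
    return p,max(np.linalg.norm(m@(p-e)) for m,(e,d) in zip(M,rs))
def totool(s,world):  # world point -> offset in tool axes
    return R.from_rotvec(s["tool_rot"]).inv().apply(np.array(world)-s["tool_pos"])
E
python3 - <<'E'
from cell import r
from h import *
np.set_printoptions(precision=4,suppress=True)
T,S=r.camera_info("top"),r.camera_info("side")
for n,a,b in[("bottle",(216,175),(249,243)),("obj",(241,206),(281,234)),("lens",(266,237),(312,221)),("post",(266,131),(228,225))]:
    print(n,*tri(ray(T,a),ray(S,b)))
c=[plane(T,p,.018) for p in((288,129),(254,150),(352,222),(318,245))];print(np.array(c))
print(np.mean(c,0)); d=c[0]-c[2];print(np.arctan2(d[1],d[0]),np.linalg.norm(d),np.linalg.norm(c[0]-c[1]))
s=r.sense();print(R.from_rotvec(s["tool_rot"]).as_matrix())
w=r.camera_info("wrist");print("cam in tool",R.from_rotvec(s["tool_rot"]).inv().apply(w["eye"]-s["tool_pos"]),R.from_rotvec(s["tool_rot"]).inv().apply(R.from_rotvec(w["orientation"]).apply([0,0,-1])))
E
```

```text
bottle [0.4336 0.4175 0.0569] 0.00014186717037736082
obj [0.3832 0.3793 0.0571] 0.0002945112648184694
lens [0.3324 0.3415 0.0685] 0.001060500916302
post [0.5096 0.3383 0.0244] 0.001843899014477372
[[0.5157 0.3024 0.018 ]
 [0.4817 0.3593 0.018 ]
 [0.3583 0.2044 0.018 ]
 [0.323  0.2604 0.018 ]]
[0.4197 0.2816 0.018 ]
0.557017190227935 0.18547172570613302 0.06623956425439771
[[-0.9398  0.3418 -0.0005]
 [ 0.3418  0.9398 -0.001 ]
 [ 0.0001 -0.0011 -1.    ]]
cam in tool [ 0.0735 -0.0004 -0.0689] [-0.2921  0.0002  0.9564]
```

Request:
arm_command --pt "-0.04 -0.02 0 0 0 -0.14" --pt "-0.08 -0.04 0 0 0 -0.28" --pt "-0.12 -0.06 0 0 0 -0.42" --pt "-0.16 -0.08 0 0 0 -0.56" --pt "-0.2 -0.1 0 0 0 -0.7" --hand 1 --newtons 50

```text
t: 0.6
tool_pos: [0.3447, 0.3838, 0.3037]
tool_rot: [0.493, -3.102, 0.0]
contact_force: [0.9, 0.8, 0.1]
width: 0.0854
grasp_force: 0.0
```

Run:
```python
from cell import r
from h import *
np.set_printoptions(precision=4,suppress=True)
s=r.sense();M=R.from_rotvec(s["tool_rot"]).as_matrix();a=np.arctan2(M[1,1],M[0,1]);print(s["t"],s["tool_pos"],a,2.215-a,totool(s,[.40,.33,.304]))
```

```text
0.6 [0.3447 0.3838 0.3037] 1.8858074477762836 0.32919255222371624 [-0.0359 -0.0683 -0.0003]
```

Request:
arm_command --pt "-0.01 -0.02 0 0 0 -0.11" --pt "-0.02 -0.04 0 0 0 -0.22" --pt "-0.03 -0.06 0 0 0 -0.32" --pt "-0.03 -0.06 0 0 0 -0.32" --pt "-0.03 -0.06 0 0 0 -0.32"

```text
t: 1.1
tool_pos: [0.3909, 0.3371, 0.3037]
tool_rot: [0.968, -2.988, 0.0]
contact_force: [0.3, 0.0, 0.3]
width: 0.0854
grasp_force: 0.0
```

Run:
```python
from cell import r
from h import *
import pickle
np.set_printoptions(precision=4,suppress=True)
s=r.sense();ci=r.camera_info("wrist");im=r.snapshot("wrist");cv2.imwrite("pics/w1.png",im);pickle.dump(ci,open("w1.pkl","wb"))
print(s["t"],s["tool_pos"],s["tool_rot"],s["qd"])
```

```text
1.1 [0.3909 0.3371 0.3037] [ 0.9683 -2.988   0.    ] [ 0.0224 -0.0028 -0.0017 -0.0001 -0.      0.0136]
```

View pics/w1.png

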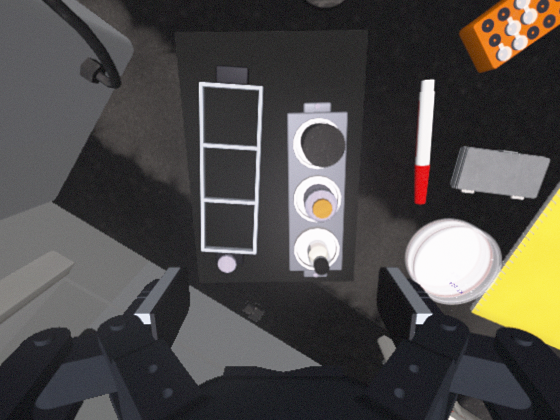

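Seen in the wrist view: bay frame corners about (200,83), (263,87), (203,250), (257,253), with the post knob at (227,264). In the cups are the case top (323,145), the brass thread (321,208) and the bottle cap (320,265). I'll shift 60 mm along the row for a second view.

Request:
arm_command --pt "-0.03 0 0 0 0 0" --pt "-0.06 0 0 0 0 0" --pt "-0.06 0 0 0 0 0" --pt "-0.06 0 0 0 0 0" --pt "-0.06 0 0 0 0 0"

```text
t: 1.65
tool_pos: [0.4385, 0.3727, 0.3039]
tool_rot: [0.973, -2.987, 0.0]
contact_force: [-0.2, -0.6, 0.2]
width: 0.0858
grasp_force: 0.0
```

Run:
```python
from cell import r
from h import *
import pickle
s=r.sense();ci=r.camera_info("wrist");im=r.snapshot("wrist");cv2.imwrite("pics/w2.png",im);pickle.dump(ci,open("w2.pkl","wb"))
a=cv2.imread("pics/w1.png")[70:290,180:360]
b=im[20:240,180:360]
v=np.hstack([cv2.resize(x,None,fx=2.2,fy=2.2,interpolation=cv2.INTER_CUBIC) for x in(a,b)])
cv2.imwrite("pics/w12.png",v);print(v.shape,s["tool_pos"],s["t"])
```

```text
(484, 792, 3) [0.43847871 0.37269853 0.3038757 ] 1.65
```

View pics/w12.png

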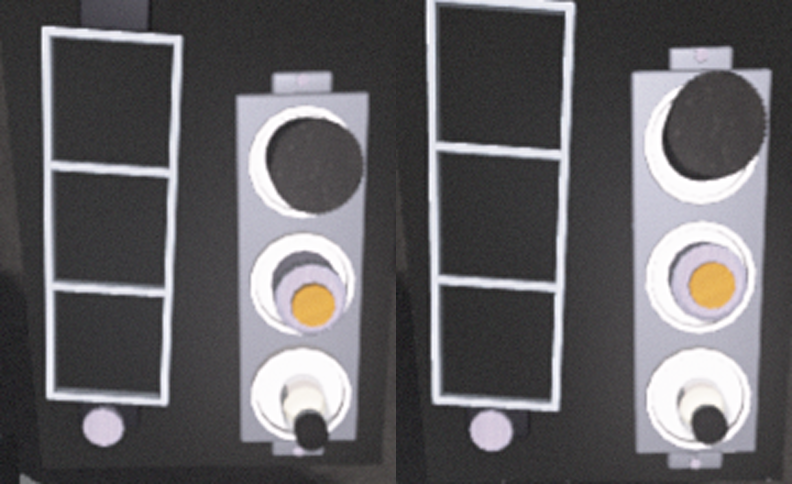

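The crops show the post knob next to the frame's far edge in both views. The case, brass thread and cap tops are clear, and so are all the frame corners. I'll triangulate from these picks, with a mask for the brass.

Run:
```python
from cell import r
from h import *
import pickle
np.set_printoptions(precision=4,suppress=True)
A,B=[pickle.load(open(f"w{i}.pkl","rb")) for i in(1,2)]
for i in(1,2):
    h=cv2.cvtColor(cv2.imread(f"pics/w{i}.png"),cv2.COLOR_BGR2HSV)[70:250,270:360]
    m=cv2.inRange(h,(12,140,100),(30,255,255));mm=cv2.moments(m,True);print("brass",mm["m10"]/mm["m00"]+270,mm["m01"]/mm["m00"]+70)
P=dict(c00=((43,29),(33,1)),c10=((182,37),(178,4)),c01=((48,400),(37,404)),c11=((167,404),(161,409)),
 p1l=((50,166),(41,148)),p1r=((170,172),(164,155)),p2l=((52,289),(45,280)),p2r=((165,292),(160,287)),
 post=((103,427),(95,431)),lens=((314,165),(320,124)),brass=((314,305),(316,285)),cap=((311,430),(313,424)))
Q={}
for k,(a,b) in P.items():
    a=np.array(a)/2.2+(180,70);b=np.array(b)/2.2+(180,20)
    Q[k],g=tri(ray(A,a),ray(B,b));print(k,a,Q[k],round(g,4),"plane",plane(A,a,.018)[:2] if k[0] in"cp" and k!="cap" else [plane(C,p,dict(lens=.068,brass=.059,cap=.063,post=.032).get(k,.03))[:2] for C,p in((A,a),(B,b))])
cups=dict(lens=((304,162),(703,143)),obj=((303,284),(700,276)),bot=((301,394),(698,398)))
cp=[]
for k,(a,b) in cups.items():
    a=np.array(a)/2.2+(180,70);b=(np.array(b)-(396,0))/2.2+(180,20);print("cup",k,tri(ray(A,a),ray(B,b)),plane(A,a,.018)[:2],plane(B,b,.018)[:2])
```

```text
brass 322.02713178294573 208.2093023255814
brass 323.17064846416383 149.1331058020478
c00 [199.5455  83.1818] [ 0.359   0.2017 -0.0006] 0.0002 plane [0.3577 0.206 ]
c10 [262.7273  86.8182] [0.3224 0.2603 0.0154] 0.0001 plane [0.3224 0.2606]
c01 [201.8182 251.8182] [0.5166 0.307  0.0198] 0.0002 plane [0.5174 0.3072]
c11 [255.9091 253.6364] [0.4811 0.3607 0.019 ] 0.0004 plane [0.4813 0.3612]
p1l [202.7273 145.4545] [0.4103 0.2415 0.0136] 0.0004 plane [0.4095 0.2418]
p1r [257.2727 148.1818] [0.3779 0.2911 0.014 ] 0.0004 plane [0.3771 0.2914]
p2l [203.6364 201.3636] [0.4596 0.2768 0.0248] 0.0008 plane [0.4626 0.2758]
p2r [255.     202.7273] [0.4302 0.3245 0.0157] 0.0001 plane [0.4295 0.3243]
post [226.8182 264.0909] [0.5081 0.339  0.0284] 0.0001 plane [0.5134 0.3404]
lens [322.7273 145.    ] [0.3322 0.3399 0.0672] 0.0004 plane [array([0.3324, 0.3395]), array([0.332 , 0.3402])]
brass [322.7273 208.6364] [0.3828 0.3799 0.0594] 0.0002 plane [array([0.3827, 0.3802]), array([0.383 , 0.3797])]
cap [321.3636 265.4545] [0.434  0.4182 0.0591] 0.0001 plane [array([0.4327, 0.4167]), array([0.4333, 0.417 ])]
cup lens (array([0.3343, 0.3424, 0.0173]), np.float64(3.430974341572236e-05)) [0.3343 0.3422] [0.3344 0.3424]
cup obj (array([0.3833, 0.3785, 0.0231]), np.float64(0.0003131494509544195)) [0.3838 0.3799] [0.3835 0.3789]
cup bot (array([0.433 , 0.4161, 0.02  ]), np.float64(0.00017656043957651218)) [0.4335 0.417 ] [0.4334 0.4165]
```

Measured: case, objective and bottle stand at about 11 mm, with tops at 67, 59 and 59–63 mm. Row yaw is 0.645. The bay rack centre is (.4197,.2827), yaw 0.563, and the wall tops are at about 16 mm. I'll start with the bottle.

```bash
cat > go.py <<'E'
import sys
from cell import r
from h import *
np.set_printoptions(precision=4,suppress=True)
c=np.array([.4197,.2827]);d=np.array([np.cos(.563),np.sin(.563)])
G=dict(bottle=(.4335,.4172),obj=(.3832,.3796),case=(.3324,.3400),bf=c+.062*d,bm=c,bn=c-.062*d)
n,z=sys.argv[1],float(sys.argv[2])
s=r.sense();M=R.from_rotvec(s["tool_rot"]).as_matrix()
yaw=(.563 if n[0]=="b" and len(n)==2 else .645)+np.pi/2
print("t",s["t"],"pos",s["tool_pos"],"w",s["width"],"gf",s["grasp_force"],"F",s["contact_force"])
print("shift",totool(s,[*G[n],z]),"turnz",-(yaw-np.arctan2(M[1,1],M[0,1])),"tilt",M[2])
E
python3 go.py bottle .16
```

```text
t 1.7 pos [0.4385 0.3726 0.3041] w 0.08543607988203036 gf 0.0 F [ 0.3481 -1.5075  0.843 ]
shift [-0.0222  0.039   0.1441] turnz -0.01541287689715709 tilt [ 0.  0. -1.]
```

Request:
arm_command --pt "-0.008 0.013 0.04 0 0 -0.015" --pt "-0.022 0.039 0.08 0 0 -0.015" --pt "-0.022 0.039 0.12 0 0 -0.015" --pt "-0.022 0.039 0.144 0 0 -0.015" --pt "-0.022 0.039 0.144 0 0 -0.015"

```text
t: 2.2
tool_pos: [0.4325, 0.4162, 0.1569]
tool_rot: [0.994, -2.975, 0.003]
contact_force: [-0.1, 0.4, 0.2]
width: 0.0856
grasp_force: 0.0
```

```bash
python3 go.py bottle .092
```

```text
t 2.2 pos [0.4325 0.4162 0.1569] w 0.08564792189688764 gf 0.0 F [-0.1395  0.4228  0.2408]
shift [-0.0017  0.0002  0.0649] turnz -0.00042707775340034004 tilt [ 0.0052 -0.     -1.    ]
```

Request:
arm_command --pt "-0.001 0 0.02 0 0 0" --pt "-0.001 0 0.04 0 0 0" --pt "-0.001 0 0.06 0 0 0" --pt "-0.001 0 0.068 0 0 0" --pt "-0.001 0 0.068 0 0 0"

```text
t: 2.7
tool_pos: [0.4349, 0.4176, 0.0925]
tool_rot: [0.994, -2.98, 0.0]
contact_force: [0.7, 1.3, 1.0]
width: 0.0853
grasp_force: 0.0
```

Request:
arm_command --pt "0 0 0 0 0 0" --pt "0 0 0 0 0 0" --pt "0 0 0 0 0 0" --pt "0 0 0 0 0 0" --pt "0 0 0 0 0 0" --hand -1 --newtons 40

```text
t: 3.2
tool_pos: [0.4353, 0.4177, 0.0928]
tool_rot: [-0.994, 2.979, 0.0]
contact_force: [0.1, -2.7, 7.4]
width: 0.0241
grasp_force: 38.9
```

```bash
python3 - <<'E'
from cell import r
import cv2
cv2.imwrite("pics/g1.png",r.snapshot("side")[150:300,180:380]); cv2.imwrite("pics/g1.png",cv2.resize(cv2.imread("pics/g1.png"),None,fx=3.5,fy=3.5))
E
python3 go.py bottle .15
```

```text
t 3.25 pos [0.4353 0.4177 0.0928] w 0.0237684216859512 gf 38.87299418449402 F [ 0.1285 -2.0212  6.8193]
shift [ 0.0017  0.0007 -0.0572] turnz -0.000623169402784729 tilt [-0.0012 -0.0003 -1.    ]
```

View pics/g1.png

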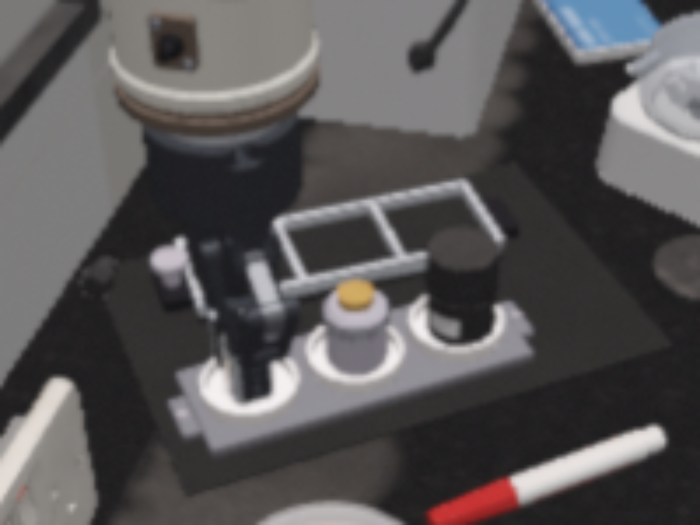

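The bottle is held (23.8 mm opening), with the fingers over its cup at (250,360) and the neighbours undisturbed. Next: lift.

Request:
arm_command --pt "0 0 -0.01 0 0 0" --pt "0 0 -0.03 0 0 0" --pt "0 0 -0.05 0 0 0" --pt "0 0 -0.06 0 0 0" --pt "0 0 -0.06 0 0 0"

```text
t: 3.75
tool_pos: [0.4353, 0.418, 0.1535]
tool_rot: [-0.994, 2.978, 0.001]
contact_force: [-0.5, 0.7, -0.7]
width: 0.0242
grasp_force: 39.2
```

```bash
python3 go.py bf .152
python3 - <<'E'
from cell import r
from h import *
S=r.camera_info("side");im=r.snapshot("side")
cv2.imwrite("pics/g2.png",cv2.resize(im[150:300,180:380],None,fx=3.5,fy=3.5))
E
```

```text
t 3.75 pos [0.4353 0.418  0.1535] w 0.024207869395338266 gf 39.21519577503204 F [-0.471   0.655  -0.7085]
shift [ 0.0319 -0.1038  0.0014] turnz 0.08144761530523015 tilt [-0.0025 -0.     -1.    ]
```

View pics/g2.png

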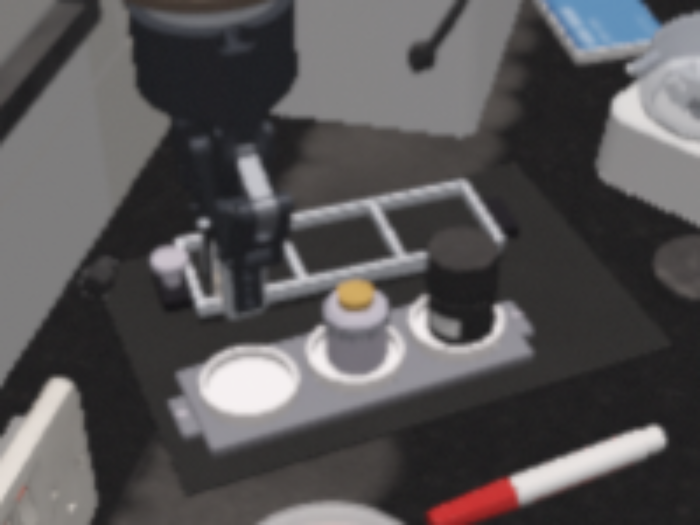

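Run:
```python
from cell import r
from h import *
np.set_printoptions(precision=4,suppress=True)
s=r.sense();M=R.from_rotvec(s["tool_rot"]).as_matrix();S=r.camera_info("side")
for nm,px in(("tip",(248,313)),("botl",(230,311))):
  for k in(-.0125,0,.013,.02,.027):
    e,d=ray(S,np.array(px)/3.5+(180,150)); n=M[:,1]; p=e+d*((s["tool_pos"]+k*n-e)@n)/(d@n); print(nm,k,M.T@(p-s["tool_pos"]))
```

```text
tip -0.0125 [ 0.009  -0.0125  0.0996]
tip 0 [ 0.0054 -0.      0.0886]
tip 0.013 [0.0018 0.013  0.0771]
tip 0.02 [-0.0002  0.02    0.0709]
tip 0.027 [-0.0022  0.027   0.0648]
botl -0.0125 [-0.0008 -0.0125  0.0948]
botl 0 [-0.0041  0.      0.0839]
botl 0.013 [-0.0076  0.013   0.0726]
botl 0.02 [-0.0095  0.02    0.0664]
botl 0.027 [-0.0114  0.027   0.0603]
```

Request:
arm_command --pt "0.007 -0.025 0 0 0 0.02" --pt "0.015 -0.052 0 0 0 0.04" --pt "0.024 -0.08 0 0 0 0.06" --pt "0.032 -0.104 0 0 0 0.081" --pt "0.032 -0.104 0 0 0 0.081"

```text
t: 4.3
tool_pos: [0.4723, 0.3128, 0.1507]
tool_rot: [0.868, -3.017, 0.001]
contact_force: [-0.7, -0.4, 0.3]
width: 0.0239
grasp_force: 39.3
```

```bash
python3 go.py bf .0905
```

```text
t 4.3 pos [0.4723 0.3128 0.1507] w 0.02392613629127499 gf 39.321277141571045 F [-0.6801 -0.4     0.2502]
shift [-0.0016  0.0026  0.0602] turnz -0.0025385247062965632 tilt [ 0.002  -0.0004 -1.    ]
```

Request:
arm_command --pt "0 0.001 0.02 0 0 0" --pt "0 0.001 0.04 0 0 0" --pt "0 0.001 0.055 0 0 0" --pt "0 0.001 0.06 0 0 0" --pt "0 0.001 0.061 0 0 0"

```text
t: 4.8
tool_pos: [0.471, 0.3163, 0.0903]
tool_rot: [0.874, -3.016, 0.0]
contact_force: [0.1, 0.3, -0.8]
width: 0.0241
grasp_force: 39.4
```

Request:
arm_command --pt "0 0 0 0 0 0" --pt "0 0 0 0 0 0" --pt "0 0 0 0 0 0" --pt "0 0 0 0 0 0" --pt "0 0 0 0 0 0"

```text
t: 5.3
tool_pos: [0.4714, 0.3161, 0.0911]
tool_rot: [-0.873, 3.018, -0.0]
contact_force: [0.5, 0.0, -0.7]
width: 0.024
grasp_force: 39.4
```

```bash
python3 go.py bf .0895
```

```text
t 5.3 pos [0.4714 0.3161 0.0911] w 0.024017569788135167 gf 39.36306416988373 F [ 0.5093  0.0378 -0.7203]
shift [-0.0005 -0.0007  0.0016] turnz 0.00036246323764466126 tilt [-0.0002 -0.0001 -1.    ]
```

Request:
arm_command --pt "0 0 0.001 0 0 0" --pt "0 0 0.0015 0 0 0" --pt "0 0 0.0015 0 0 0" --pt "0 0 0.0015 0 0 0" --pt "0 0 0.0015 0 0 0"

```text
t: 5.8
tool_pos: [0.4714, 0.3161, 0.0898]
tool_rot: [-0.873, 3.018, -0.0]
contact_force: [-1.8, -1.6, 6.8]
width: 0.024
grasp_force: 39.8
```

Request:
arm_command --pt "0 0 0 0 0 0" --pt "0 0 0 0 0 0" --pt "0 0 0 0 0 0" --pt "0 0 0 0 0 0" --pt "0 0 0 0 0 0" --hand 1

```text
t: 6.3
tool_pos: [0.4713, 0.3161, 0.0893]
tool_rot: [0.873, -3.018, 0.0]
contact_force: [-0.1, 0.6, -0.9]
width: 0.0856
grasp_force: 0.0
```

Request:
arm_command --pt "0 0 -0.015 0 0 0" --pt "0 0 -0.035 0 0 0" --pt "0 0 -0.06 0 0 0" --pt "0 0 -0.07 0 0 0" --pt "0 0 -0.07 0 0 0"

```text
t: 6.8
tool_pos: [0.4718, 0.3164, 0.1613]
tool_rot: [-0.873, 3.015, 0.001]
contact_force: [0.8, 0.3, -0.3]
width: 0.0854
grasp_force: 0.0
```

```bash
python3 go.py obj .16
python3 - <<'E'
from cell import r
import cv2
cv2.imwrite("pics/g3.png",cv2.resize(r.snapshot("side")[150:300,180:380],None,fx=3.5,fy=3.5))
E
```

```text
t 6.8 pos [0.4718 0.3164 0.1613] w 0.08543491051687323 gf 0.0 F [ 0.8394  0.2903 -0.3189]
shift [0.0411 0.1008 0.0012] turnz -0.08155727396319268 tilt [-0.003  -0.0004 -1.    ]
```

View pics/g3.png

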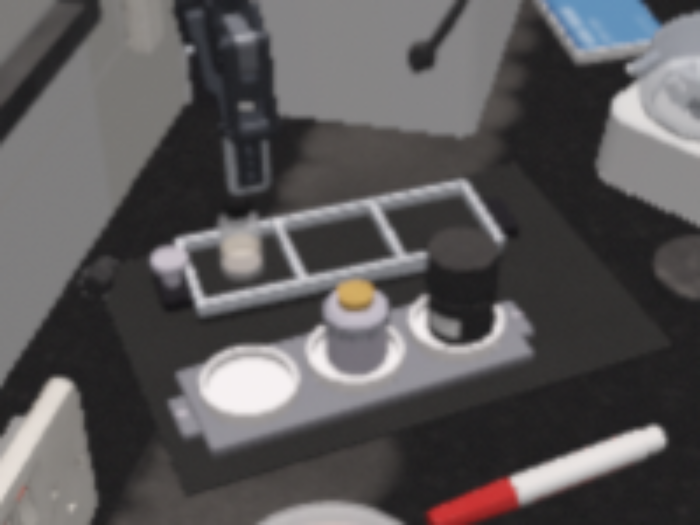

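The bottle stands upright in the bay next to the post, at (240,250), and it had touched the floor before release. Next is the objective.

Request:
arm_command --pt "0.01 0.025 0 0 0 -0.02" --pt "0.021 0.05 0 0 0 -0.04" --pt "0.031 0.076 0 0 0 -0.06" --pt "0.041 0.101 0 0 0 -0.081" --pt "0.041 0.101 0 0 0 -0.081"

```text
t: 7.35
tool_pos: [0.3802, 0.3807, 0.1582]
tool_rot: [0.999, -2.976, 0.0]
contact_force: [-0.4, 0.3, -0.5]
width: 0.0854
grasp_force: 0.0
```

Request:
arm_command --pt "0 0 0.02 0 0 0" --pt "0 0 0.04 0 0 0" --pt "0 0 0.06 0 0 0" --pt "0 0 0.067 0 0 0" --pt "0 0 0.067 0 0 0"

```text
t: 7.85
tool_pos: [0.3824, 0.379, 0.0911]
tool_rot: [0.994, -2.978, 0.002]
contact_force: [-0.6, -0.1, 0.8]
width: 0.0851
grasp_force: 0.0
```

```bash
python3 go.py obj .092
```

```text
t 7.85 pos [0.3824 0.379  0.0911] w 0.08514680372590065 gf 0.0 F [-0.5527 -0.0808  0.8063]
shift [-0.001  -0.     -0.0009] turnz -0.000921123904504384 tilt [ 0.0027 -0.0001 -1.    ]
```

Request:
arm_command --pt "0 0 0 0 0 0" --pt "0 0 0 0 0 0" --pt "0 0 0 0 0 0" --pt "0 0 0 0 0 0" --pt "0 0 0 0 0 0" --hand -1 --newtons 60

```text
t: 8.35
tool_pos: [0.3829, 0.3797, 0.0933]
tool_rot: [-0.995, 2.979, 0.0]
contact_force: [-2.7, -1.2, 7.6]
width: 0.0336
grasp_force: 59.3
```

Request:
arm_command --pt "0 0 -0.01 0 0 0" --pt "0 0 -0.03 0 0 0" --pt "0 0 -0.05 0 0 0" --pt "0 0 -0.06 0 0 0" --pt "0 0 -0.06 0 0 0"

```text
t: 8.85
tool_pos: [0.3831, 0.3799, 0.154]
tool_rot: [-0.994, 2.978, 0.001]
contact_force: [0.2, 0.2, -1.3]
width: 0.0332
grasp_force: 59.7
```

```bash
python3 go.py bm .15
python3 - <<'E'
from cell import r
import cv2
cv2.imwrite("pics/g4.png",cv2.resize(r.snapshot("side")[150:300,180:380],None,fx=3.5,fy=3.5))
E
```

```text
t 8.85 pos [0.3831 0.3799 0.154 ] w 0.03317031560706449 gf 59.73132799146697 F [ 0.2062  0.1897 -1.3359]
shift [ 0.0291 -0.0997  0.0039] turnz 0.081451487884181 tilt [-0.0025 -0.     -1.    ]
```

View pics/g4.png

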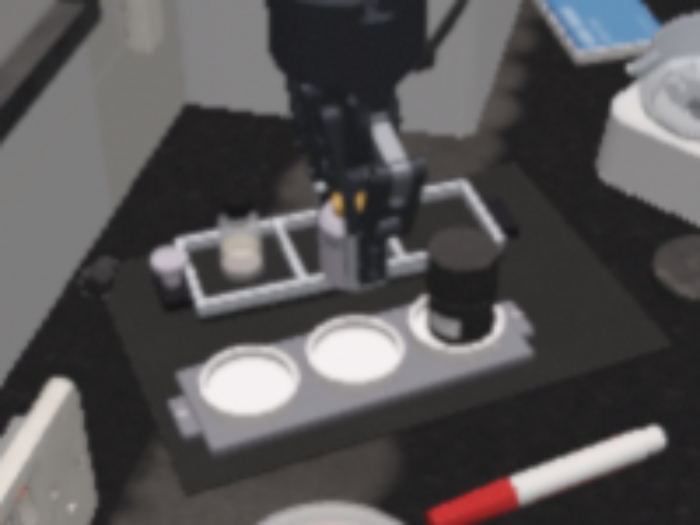

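The objective is held and upright, and the neighbours are undisturbed. Moving to the middle bay.

Request:
arm_command --pt "0.007 -0.025 0 0 0 0.02" --pt "0.014 -0.05 0 0 0 0.04" --pt "0.022 -0.075 0 0 0 0.06" --pt "0.029 -0.1 0 0 0 0.081" --pt "0.029 -0.1 0 0 0 0.081"

```text
t: 9.4
tool_pos: [0.42, 0.28, 0.1513]
tool_rot: [0.869, -3.017, 0.001]
contact_force: [0.4, 0.6, -1.5]
width: 0.0335
grasp_force: 59.9
```

Request:
arm_command --pt "0 0 0.02 0 0 0" --pt "0 0 0.04 0 0 0" --pt "0 0 0.055 0 0 0" --pt "0 0 0.059 0 0 0" --pt "0 0 0.06 0 0 0"

```text
t: 9.9
tool_pos: [0.4191, 0.2824, 0.0917]
tool_rot: [0.873, -3.016, 0.0]
contact_force: [-0.3, -0.2, -1.1]
width: 0.0333
grasp_force: 59.9
```

Request:
arm_command --pt "0 0 0 0 0 0" --pt "0 0 0 0 0 0" --pt "0 0 0 0 0 0" --pt "0 0 0 0 0 0" --pt "0 0 0 0 0 0"

```text
t: 10.4
tool_pos: [0.4196, 0.2822, 0.0926]
tool_rot: [-0.873, 3.017, -0.0]
contact_force: [-0.1, 0.3, -0.9]
width: 0.0335
grasp_force: 59.9
```

```bash
python3 go.py bm .0895
```

```text
t 10.4 pos [0.4196 0.2822 0.0926] w 0.03350326204735746 gf 59.89508151076734 F [-0.147   0.2781 -0.8751]
shift [-0.0003  0.0003  0.0031] turnz 0.0004113332376802781 tilt [-0.0003 -0.0001 -1.    ]
```

Request:
arm_command --pt "0 0 0.001 0 0 0" --pt "0 0 0.002 0 0 0" --pt "0 0 0.0025 0 0 0" --pt "0 0 0.0025 0 0 0" --pt "0 0 0.0025 0 0 0"

```text
t: 10.9
tool_pos: [0.4196, 0.2822, 0.0903]
tool_rot: [-0.873, 3.018, -0.0]
contact_force: [-3.8, -2.2, 8.7]
width: 0.0335
grasp_force: 61.0
```

Request:
arm_command --pt "0 0 0 0 0 0" --pt "0 0 0 0 0 0" --pt "0 0 0 0 0 0" --pt "0 0 0 0 0 0" --pt "0 0 0 0 0 0" --hand 1

```text
t: 11.4
tool_pos: [0.4196, 0.2822, 0.0898]
tool_rot: [0.873, -3.018, 0.0]
contact_force: [-0.5, 0.2, 0.0]
width: 0.0854
grasp_force: 0.0
```

Request:
arm_command --pt "0 0 -0.015 0 0 0" --pt "0 0 -0.035 0 0 0" --pt "0 0 -0.06 0 0 0" --pt "0 0 -0.075 0 0 0" --pt "0 0 -0.075 0 0 0"

```text
t: 11.9
tool_pos: [0.4202, 0.2826, 0.1669]
tool_rot: [-0.873, 3.015, 0.001]
contact_force: [0.4, -0.0, -0.8]
width: 0.0854
grasp_force: 0.0
```

```bash
python3 go.py case .165
```

```text
t 11.9 pos [0.4202 0.2826 0.1669] w 0.08539411356576557 gf 0.0 F [ 0.3618 -0.0298 -0.7747]
shift [0.0436 0.0955 0.0017] turnz -0.08150488536612466 tilt [-0.0032 -0.0005 -1.    ]
```

Request:
arm_command --pt "0.01 0.024 0 0 0 -0.02" --pt "0.022 0.048 0 0 0 -0.04" --pt "0.033 0.072 0 0 0 -0.06" --pt "0.0435 0.0955 0 0 0 -0.081" --pt "0.0435 0.0955 0 0 0 -0.081"

```text
t: 12.4
tool_pos: [0.3296, 0.3406, 0.164]
tool_rot: [0.999, -2.977, -0.0]
contact_force: [0.6, 0.4, -1.0]
width: 0.0853
grasp_force: 0.0
```

Request:
arm_command --pt "0 0 0.02 0 0 0" --pt "0 0 0.04 0 0 0" --pt "0 0 0.06 0 0 0" --pt "0 0 0.069 0 0 0" --pt "0 0 0.069 0 0 0"

```text
t: 12.9
tool_pos: [0.3316, 0.3392, 0.0946]
tool_rot: [0.993, -2.978, 0.001]
contact_force: [0.6, -0.1, 0.9]
width: 0.0852
grasp_force: 0.0
```

```bash
python3 go.py case .096
python3 - <<'E'
from cell import r
import cv2
cv2.imwrite("pics/g5.png",cv2.resize(r.snapshot("side")[130:300,180:380],None,fx=3.5,fy=3.5))
E
```

```text
t 12.9 pos [0.3316 0.3392 0.0946] w 0.08518259902156954 gf 0.0 F [ 0.5567 -0.1468  0.9476]
shift [-0.0012  0.0002 -0.0014] turnz -0.001024754739323619 tilt [ 0.0026 -0.0001 -1.    ]
```

View pics/g5.png

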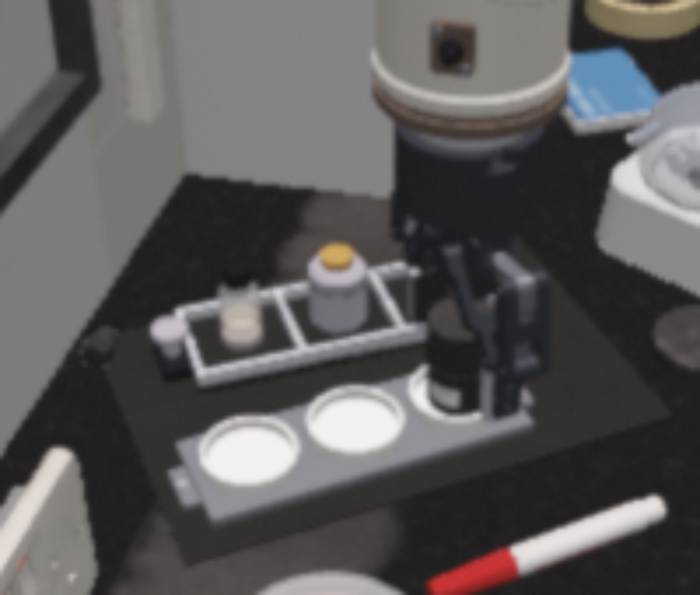

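The objective stands upright in the middle bay at (337,290). The open fingers straddle the case. Gripping and lifting.

Request:
arm_command --pt "0 0 0 0 0 0" --pt "0 0 0 0 0 0" --pt "0 0 0 0 0 0" --pt "0 0 0 0 0 0" --pt "0 0 0 0 0 0" --hand -1 --newtons 50

```text
t: 13.45
tool_pos: [0.332, 0.3399, 0.0966]
tool_rot: [-0.995, 2.979, 0.0]
contact_force: [-1.0, -1.1, 7.3]
width: 0.0387
grasp_force: 49.4
```

Request:
arm_command --pt "0 0 -0.01 0 0 0" --pt "0 0 -0.03 0 0 0" --pt "0 0 -0.05 0 0 0" --pt "0 0 -0.06 0 0 0" --pt "0 0 -0.06 0 0 0"

```text
t: 13.95
tool_pos: [0.3322, 0.3401, 0.1574]
tool_rot: [-0.994, 2.978, 0.001]
contact_force: [-0.3, -0.1, -2.0]
width: 0.0389
grasp_force: 50.3
```

```bash
python3 go.py bn .155
```

```text
t 13.95 pos [0.3322 0.3401 0.1574] w 0.038933138208314726 gf 50.32954394817352 F [-0.3107 -0.076  -2.0411]
shift [ 0.0263 -0.0934  0.0023] turnz 0.08146136895540979 tilt [-0.0025 -0.0001 -1.    ]
```

Request:
arm_command --pt "0.006 -0.023 0 0 0 0.02" --pt "0.013 -0.046 0 0 0 0.04" --pt "0.02 -0.07 0 0 0 0.06" --pt "0.026 -0.0935 0 0 0 0.081" --pt "0.026 -0.0935 0 0 0 0.081"

```text
t: 14.45
tool_pos: [0.3676, 0.2474, 0.1551]
tool_rot: [0.869, -3.018, 0.001]
contact_force: [-0.6, 0.5, -1.6]
width: 0.0387
grasp_force: 50.6
```

Request:
arm_command --pt "0 0 0.02 0 0 0" --pt "0 0 0.04 0 0 0" --pt "0 0 0.055 0 0 0" --pt "0 0 0.059 0 0 0" --pt "0 0 0.06 0 0 0"

```text
t: 14.95
tool_pos: [0.3668, 0.2495, 0.0954]
tool_rot: [0.874, -3.016, 0.0]
contact_force: [-0.3, 0.4, -0.5]
width: 0.039
grasp_force: 50.6
```

Request:
arm_command --pt "0 0 0.0005 0 0 0" --pt "0 0 0.001 0 0 0" --pt "0 0 0.001 0 0 0" --pt "0 0 0.001 0 0 0" --pt "0 0 0.001 0 0 0"

```text
t: 15.45
tool_pos: [0.3672, 0.2494, 0.0951]
tool_rot: [-0.873, 3.018, -0.0]
contact_force: [-0.8, 0.1, -0.4]
width: 0.0389
grasp_force: 50.6
```

```bash
python3 go.py bn .093
```

```text
t 15.45 pos [0.3672 0.2494 0.0951] w 0.038884292140131636 gf 50.573744773864746 F [-0.7905  0.1108 -0.3852]
shift [-0.0002  0.0002  0.0021] turnz 0.0003525649921223284 tilt [-0.0003 -0.0001 -1.    ]
```

Request:
arm_command --pt "0 0 0.001 0 0 0" --pt "0 0 0.0015 0 0 0" --pt "0 0 0.002 0 0 0" --pt "0 0 0.002 0 0 0" --pt "0 0 0.002 0 0 0"

```text
t: 15.95
tool_pos: [0.3674, 0.2495, 0.0936]
tool_rot: [-0.873, 3.017, 0.0]
contact_force: [-6.1, -3.0, 14.2]
width: 0.0387
grasp_force: 51.7
```

Request:
arm_command --pt "0 0 0 0 0 0" --pt "0 0 0 0 0 0" --pt "0 0 0 0 0 0" --pt "0 0 0 0 0 0" --pt "0 0 0 0 0 0" --hand 1

```text
t: 16.45
tool_pos: [0.3671, 0.2493, 0.0928]
tool_rot: [0.873, -3.018, 0.0]
contact_force: [0.4, 0.5, 0.1]
width: 0.0852
grasp_force: 0.0
```

Request:
arm_command --pt "0 0 -0.015 0 0 0" --pt "0 0 -0.035 0 0 0" --pt "0 0 -0.06 0 0 0" --pt "0 0 -0.1 0 0 0" --pt "0 0 -0.14 0 0 0"

```text
t: 16.95
tool_pos: [0.3668, 0.2492, 0.2341]
tool_rot: [0.873, -3.017, 0.0]
contact_force: [0.2, 0.0, 0.7]
width: 0.0852
grasp_force: 0.0
```

Request:
arm_command --pt "0.02 0 -0.04 0 0 0" --pt "0.04 0 -0.06 0 0 0" --pt "0.04 0 -0.06 0 0 0" --pt "0.04 0 -0.06 0 0 0" --pt "0.04 0 -0.06 0 0 0"

```text
t: 17.45
tool_pos: [0.3335, 0.2281, 0.292]
tool_rot: [0.873, -3.016, 0.0]
contact_force: [-0.3, 1.0, 0.6]
width: 0.0855
grasp_force: 0.0
```

Run:
```python
from cell import r
import cv2, pickle
ci=r.camera_info("wrist");w=r.snapshot("wrist");cv2.imwrite("pics/w3.png",w);pickle.dump(ci,open("w3.pkl","wb"))
s=r.snapshot("side");cv2.imwrite("pics/s3.png",s)
v=cv2.hconcat([cv2.resize(s[150:290,200:360],(480,420)),cv2.resize(w,(320,420)) if 0 else w[:,130:450]])
cv2.imwrite("pics/e.png",v);print(r.sense()["tool_pos"],v.shape)
```

```text
[0.33352113 0.22810706 0.29186907] (420, 800, 3)
```

View pics/e.png

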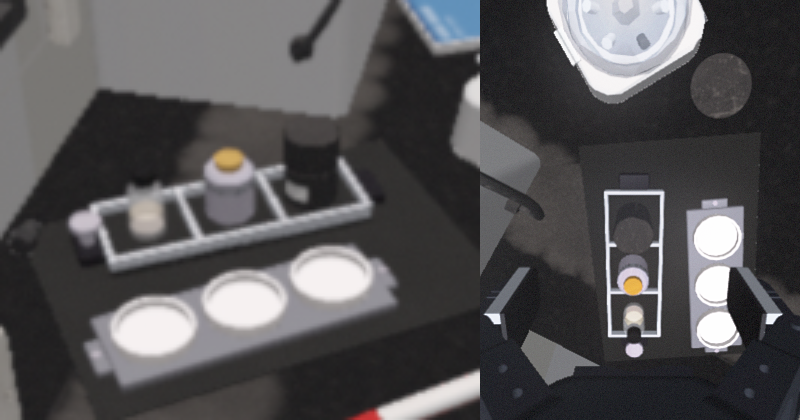

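All three stand upright, each in its own bay. The wrist view shows the case top at (283,232), the brass at (283,286) and the cap at (284,333). One numeric check before handing in.

Run:
```python
from cell import r
from h import *
import pickle
np.set_printoptions(precision=4,suppress=True)
C=pickle.load(open("w3.pkl","rb"));c=np.array([.4197,.2827]);d=np.array([np.cos(.563),np.sin(.563)]);x=np.array([d[1],-d[0]])
ok=True
for p,z,y in(((283,232),.065,-.062),((283,286),.056,0),((284,333),.060,.062)):
    q=plane(C,p,z)[:2]-c;print(q@x,q@d-y); ok&=abs(q@x)<.012 and abs(q@d-y)<.014
print(ok)
if ok: print(r.sign_off())
```

```text
0.001007905542774988 -0.0027484830629830592
0.0009802701151500758 0.00018794081173820865
-0.00014898075816958956 -0.005699149342480558
True
the job is handed in; nothing more can be done
None
```

The oil bottle is in the bay next to the post, the objective in the middle bay and the lens case in the far bay, all upright and within 6 mm of their bay centres on the last measurement; the job was handed in at about 18 s, and the sign-off returned no verdict.

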